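# Seat the lid of the edger's coolant filter pot

## Robot

A 6-joint arm with a two-finger parallel gripper is mounted at the origin on the work surface. World frame = base frame: x ahead of the robot, y to its left, z up, the work surface at z = 0. Lengths are in m, angles in rad, forces in N, time in s.
With the tool pointing down it reaches from about 0.35 to 0.775 m from the base axis. Payload 5.5 kg.
Tool frame: the origin (TCP) lies midway between the tips of the shut fingers; the grasp point (between the pads) lies 19 mm behind it; z points along the fingers, y is the line along which they close (so a half turn about z gives the same grasp; the last joint's range is limited). The gripper opens to 85 mm and grips with 20 to 120 N. Pads are 22 mm wide; open, the fingers measure 114 mm over their backs; the gripper's body (76 mm by 85 mm) begins 54 mm behind the grasp point. The pads swing forward as they close: fully open they stand 13 mm farther back than shut.
Start: joints at [1.137, 0.313, 0.046, 1.304, 0, 1.431], TCP at [0.167, 0.55, 0.231] pointing down, gripper open.
Joint ranges: [-2.76, 2.76], [-0.86, 1.69], [-1.03, 1.26], [-2.2, 2.34], [-1.47, 1.5], [-3.14, 3.14]. Speed limits (rad/s): [2.57, 2.57, 3.14, 3.14, 3.14, 3.14].

## Interface

Orientations are given as a unit quaternion [w, x, y, z].
In Python, from workcell import env gives the robot as it stands. The module is installed in compiled form; this text tells all that it offers.
- The arm moves only by the tool carry_out, never from a script. Its argument "series" is a list of rows, each an object with "delta_rot": the turn, a rotation vector about the world's x, y, z normalised to -1 to 1, where 1 is 0.1 rad, a list of three; "travel": the shift along the world's x, y, z normalised to -1 to 1, where 1 is 0.025 m, a list of three; "fingers": the closure, from -1 (fully open) to 1 (shut). In form: [{"delta_rot": [ax, ay, az], "travel": [tx, ty, tz], "fingers": fingers}, ...]. A call has 1 to 5 rows; each row shifts and turns the commanded pose from where the row before left it; what a row does not reach is not made up. A row lasts 1/8 s, in which the tool goes at most 62.5 mm and 10.7 degrees, less where a joint would pass 70% of its speed; a pose out of reach is approached as far as the arm can. A call with a number of a shift or a turn outside -1 to 1 is refused whole. A call with a gripper value outside its range is refused whole. The fingers move at their own pace and stop on an object; "squeeze" is the grip in N (left out, the last holds). Time passes only in rows, so rows that do not move let the fingers close. It gives the time, the measured TCP pose, the force, the opening and the grip force at its end, in the units of the state.
- env.get_state(): the state, without advancing time (a new reading comes with each control period).
- env.read_camera(name): name is "side" or "top" or "wrist"; returns a dict with "color" (480x640x3 uint8, red, green, blue), "fx", "fy", "cx", "cy" (pixels), "D" ([k1, k2, p1, p2, k3] as OpenCV has them; the pictures are not rectified), "world_from_camera" (4x4, takes a point from camera to world coordinates); the wrist camera has in their place "hand_eye" (4x4, takes a point from camera to tool coordinates, whose origin is the TCP and whose axes are the flange's). Camera axes: x right, y up, looking along -z (the intrinsics and any distortion apply to the point x, -y, -z); pixel columns grow to the right and rows downward; lengths in m; the calibration is good to about 2 mm. A picture is of the moment at which its call begins: read the wrist's pose just before it. There is no depth.
- env.hand_in(): hands the job in; it is judged then, once.
The state is a dict: "clock": time; "joint_pos": joint angles; "qvel": joint speeds; "tau": joint torques, N m; "tcp_pos": TCP position; "orientation": TCP orientation; "wrist_force": force on the tool from outside, world axes, zero at the start; "ft_torque": the same for the moment, N m; "finger_gap": finger opening in m; "grip_force": force on a finger pad.
Only numpy, scipy, OpenCV 4.12 (cv2) and the standard library are available. Lean on these libraries where they do the work, as an engineer would, in place of code of your own. Each camera call takes 0.05 s, during which the arm holds its last target. There are 200 camera calls.

## Task

Somebody has started the last round of tightening on the lid of the coolant filter pot: one of its four wing screws is already tight, the other three still stand proud, each short of its stop by less than a quarter turn. Finish the round in crisscross order so that the lid comes down flat: first turn the screw diagonally opposite the tight one clockwise fully home, and only then the remaining two, one after the other. Leave all of them fully home and let go.

Things in the scene. Friction and masses are not known exactly. Their poses are not given: they have to be found in the camera images.
- pot: Fixed grey metal filter pot, 208 mm across, aluminium lid with its top 90 mm up once seated. Origin: centre of underside, z up. Four like steel wing screws stand in the lid 75 mm from the origin, at pot +x, +y, -x, -y. The one at +x is tight and immovable. Wing: upright, 40 long, 10 thick, 22 tall, centred on the screw's axis; home, its top is 120 mm up and it lies along the rim.
- screw_far (a joint): Turn in rad of the screw at pot -x, across from the tight one. Grows clockwise from above, starts at 0 to 0.4, stop (home) at 1.40. The wing's long direction, anticlockwise from pot +x, is pi + 2.971 - value: near the radius when loose. At 0 the wing's top is 125 mm up; it sinks evenly to 120 at 1.40. Friction 0.08 N m; stays where left.
- screw_left (a joint): The same for the screw at pot +y, beside the tight one (a quarter circle anticlockwise from it, seen from above). Its wing's long direction, anticlockwise from pot +x, is pi/2 + 2.971 - value. Same range, start, heights and friction.
- screw_right (a joint): The same for the screw at pot -y, beside the tight one (a quarter circle clockwise from it, seen from above). Its wing's long direction, anticlockwise from pot +x, is -pi/2 + 2.971 - value. Same range, start, heights and friction.
Things that resemble listed ones, but are neither listed nor needed, are in the scene too. Of the things shaped like the pot, the grey one is meant.

How it is judged:
On the way, in this order (a step that is already met when the one before it is completed fails the run):
1. the screw opposite the tight one is home (within 12 degrees of its stop) while the other two are still loose (value of joint screw_far above 1.19 rad and value of joint each of screw_left, screw_right below 0.7 rad), for 0.2 s.
2. one of the remaining two is home (value of joint any of screw_left, screw_right above 1.19 rad), for 0.2 s.
At the end, for the whole second after the job is handed in: All three screws that stood proud are turned to within 12 degrees of the stop (joint value above 1.19) and released (value of joint each of screw_far, screw_left, screw_right above 1.19 rad); the robot touches nothing.
It fails at once if a screw beside the tight one is turned down (past 0.7 rad) before the opposite one is home (value of joint screw_far below 1.1 rad and value of joint any of screw_left, screw_right above 0.7 rad).
It also fails if it takes over 48 s, if anything falls off the work surface, if the arm or the gripper's body presses on something with over 40 N, if the wrist force passes 120 N, or if a joint passes its speed limit or range.

## Working session

There is one attempt and no reset: what is moved stays moved. The work goes in short steps, Python scripts to look and compute and a tool call to move; the robot and the scene stay as the last step left them, time stands still between calls to the robot, and variables do not carry over. Pictures are saved under pics/ and viewed, at most 10 in all, crops included, and the job is handed in when it is done.

Besides the shell and the picture viewer there is one more tool, called after ">>>" as a command line: name --argument value ..., lists and objects as JSON in quotes. carry_out: Moves the arm, as the interface text tells. Its arguments: {"type":"object","properties":{"series":{"type":"array","items":{"type":"object","properties":{"delta_rot":{"type":"array","items":{"type":"number"}},"travel":{"type":"array","items":{"type":"number"}},"fingers":{"type":"number"}}}},"squeeze":{"type":"number"}},"required":["series"]}

```bash
mkdir -p pics; python3 - <<'E'
from workcell import env
import cv2
s=env.get_state();print(s)
for n in("top","side"):
    c=env.read_camera(n);print(n,c["fx"],c["fy"],c["cx"],c["cy"],c["D"],c["world_from_camera"])
    cv2.imwrite(f"pics/{n}0.png",c["color"][:,:,::-1])
E
```

```text
{'clock': 0.0, 'joint_pos': array([1.13743023e+00, 3.14018969e-01, 4.49880577e-02, 1.30354434e+00,
       2.89699847e-05, 1.43117205e+00]), 'qvel': array([ 6.04781405e-04, -1.76195910e-03, -1.32869162e-04,  1.06816582e-03,
       -5.74466510e-05, -7.10289016e-05]), 'tau': array([-7.99218287e-04, -4.80628288e+01,  2.98530865e+01,  1.92763796e-02,
       -1.69406721e-04,  1.94190733e-06]), 'tcp_pos': array([0.16629323, 0.5499259 , 0.23040198]), 'orientation': array([-2.65250213e-04,  1.46343407e-01,  9.89233449e-01, -8.49116989e-04]), 'wrist_force': array([0.58144355, 0.52564343, 0.69163953]), 'ft_torque': array([0.00567087, 0.04401401, 0.00617545]), 'grip_force': 0.0, 'finger_gap': 0.08513530623125215}
top 492.1199456131075 492.1199456131075 320.0433346573451 229.8186689055576 [-0.13770203  0.          0.          0.          0.        ] [[-0.00452633  0.99890726 -0.04651662  0.46357693]
 [-0.99984051 -0.00532439 -0.01704688 -0.1902903 ]
 [-0.01727593  0.04643204  0.99877205  1.11399083]
 [ 0.          0.          0.          1.        ]]
side 478.4358421224551 478.4358421224551 319.8752082778685 231.65065094383306 [0.03211662 0.         0.         0.         0.        ] [[ 0.82967997  0.37772156 -0.4110445   0.06669675]
 [-0.55820359  0.55301824 -0.61853018 -0.84062354]
 [-0.00631708  0.74262861  0.66967368  0.82052203]
 [ 0.          0.          0.          1.        ]]
```

View pics/top0.png

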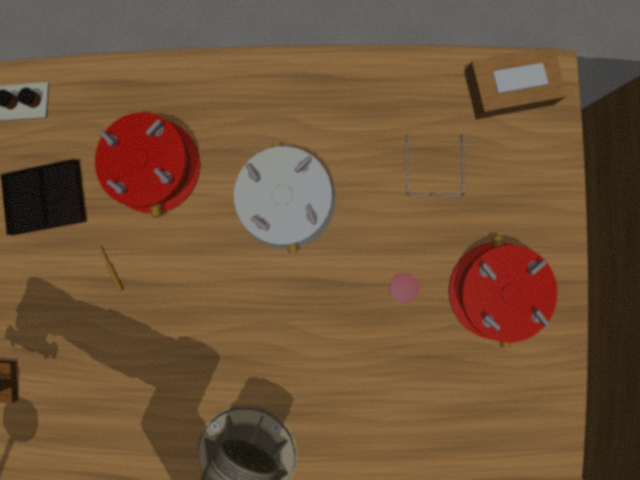

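View pics/side0.png

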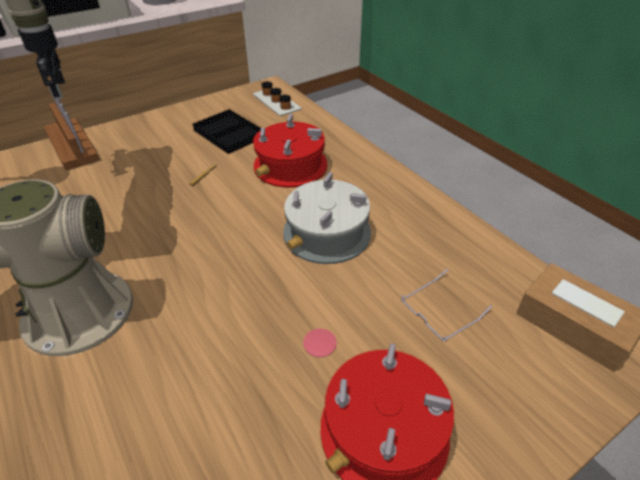

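```bash
python3 - <<'E'
import cv2
a=cv2.imread("pics/top0.png")[135:260,225:345]; b=cv2.imread("pics/side0.png")[165:265,270:390]
a=cv2.resize(a,(480,500),interpolation=cv2.INTER_CUBIC)
b=cv2.resize(b,None,fx=2.6,fy=2.6,interpolation=cv2.INTER_CUBIC)
b=cv2.copyMakeBorder(b,0,500-b.shape[0],0,0,0)
cv2.imwrite("pics/crop.png",cv2.hconcat([a,b]))
E
```

```text
(no output)
```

View pics/crop.png

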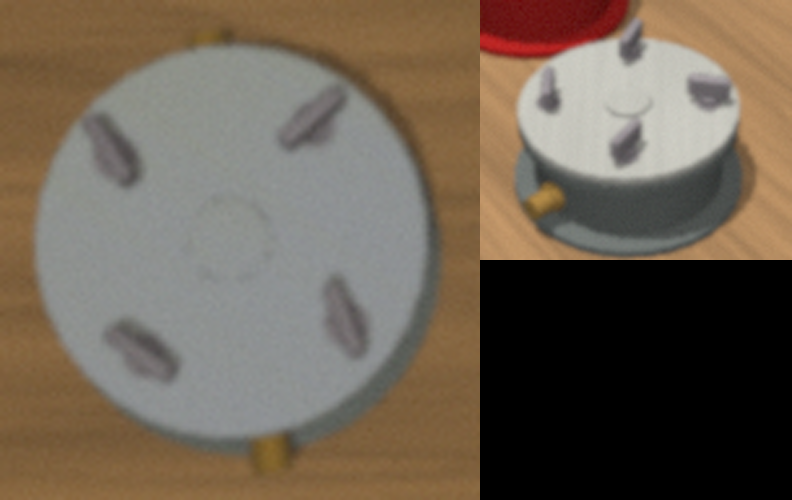

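```bash
cat > h.py <<'E'
import numpy as np, cv2
from scipy.spatial.transform import Rotation as R
def cast(c,px,z,T=None):
    """pixels -> world points on plane z"""
    T=c["world_from_camera"] if T is None else T
    K=np.array([[c["fx"],0,c["cx"]],[0,c["fy"],c["cy"]],[0,0,1]])
    u=cv2.undistortPoints(np.float64(px).reshape(-1,1,2),K,np.float64(c["D"])).reshape(-1,2)
    d=np.c_[u[:,0],-u[:,1],-np.ones(len(u))]@T[:3,:3].T
    o=T[:3,3]; return o+d*((z-o[2])/d[:,2])[:,None]
def toolT(s):
    q=s["orientation"]; T=np.eye(4); T[:3,:3]=R.from_quat([q[1],q[2],q[3],q[0]]).as_matrix(); T[:3,3]=s["tcp_pos"]; return T
E
python3 - <<'E'
from h import *
from workcell import env
c=env.read_camera("top"); im=c["color"]; hsv=cv2.cvtColor(im,cv2.COLOR_RGB2HSV)
roi=np.zeros((480,640),np.uint8); cv2.circle(roi,(283,196),55,255,-1)
lid=cv2.inRange(hsv,(60,0,125),(130,70,255))&roi
cn=max(cv2.findContours(lid,0,1)[0],key=cv2.contourArea); cn=cv2.convexHull(cn)
print("lid area",cv2.contourArea(cn))
for z in(.09,.094):
    (x,y),r=cv2.minEnclosingCircle(np.float32(cast(c,cn,z)[:,:2])); 
    p=cast(c,cn,z)[:,:2]; A=np.c_[2*p,np.ones(len(p))]; s=np.linalg.lstsq(A,(p**2).sum(1),rcond=None)[0]
    print(z,"centre",x,y,r,"lsq",s[:2],np.sqrt(s[2]+s[0]**2+s[1]**2))
ce=s[:2]
# wings: dark relative to lid
inner=np.zeros_like(roi); cv2.fillConvexPoly(inner,cn,255); inner=cv2.erode(inner,np.ones((5,5)))
g=cv2.cvtColor(im,cv2.COLOR_RGB2GRAY).astype(float); 
w=((im[:,:,1].astype(int)-im[:,:,0]<6)|(g<120))&(inner>0)
w=w.astype(np.uint8)*255
for k in cv2.findContours(w,0,1)[0]:
    if cv2.contourArea(k)<25: continue
    m=cv2.moments(k); px=(m["m10"]/m["m00"],m["m01"]/m["m00"])
    th=.5*np.arctan2(2*m["mu11"],m["mu20"]-m["mu02"]); d=np.array([np.cos(th),np.sin(th)])
    P=cast(c,[px,px+8*d,px-8*d],.111); v=P[1]-P[2]; rel=P[0,:2]-ce
    print(np.round(px,1),m["m00"],P[0].round(4),"r",np.linalg.norm(rel).round(4),"ang",np.degrees(np.arctan2(rel[1],rel[0])).round(1),"wing",np.degrees(np.arctan2(v[1],v[0]))%180)
E
```

```text
lid area 6158.0
0.09 centre 0.583182692527771 -0.0950021967291832 0.1015789806842804 lsq [ 0.57893092 -0.09579283] 0.09745958122961491
0.094 centre 0.5827155113220215 -0.09537440538406372 0.10118255019187927 lsq [ 0.57848032 -0.09616196] 0.09707887633097059
[283.8 201.1] 5475.5 [ 0.5696 -0.099   0.111 ] r 0.0094 ang -162.2 wing 100.71259538808435
```

```bash
python3 - <<'E'
from h import *
im=cv2.imread("pics/top0.png")[:,:,::-1]; hsv=cv2.cvtColor(im,cv2.COLOR_RGB2HSV)
for n,(u,v) in dict(lid=(283,180),lidL=(242,196),lidB=(283,235),wUR=(304,164),wLL=(261,222),wLR=(312,214),wood=(283,130),woodL=(225,200),wall=(322,228)).items(): print(n,im[v,u],hsv[v,u])
print(im[196,228:244].tolist());print(im[196,322:340].tolist());print(im[238:256,283].tolist());print(im[138:154,283].tolist())
E
```

```text
lid [143 146 144] [ 70   5 146]
lidL [145 146 145] [ 60   2 146]
lidB [142 145 147] [102   9 147]
wUR [105  99 100] [175  15 105]
wLL [100  95  94] [  5  15 100]
wLR [104  99  99] [  0  12 104]
wood [131 101  62] [ 17 134 131]
woodL [127  95  59] [ 16 137 127]
wall [93 97 93] [60 11 97]
[[130, 97, 61], [134, 103, 66], [132, 98, 61], [128, 97, 62], [131, 103, 70], [129, 111, 92], [138, 135, 128], [140, 143, 140], [142, 143, 141], [141, 144, 142], [144, 146, 142], [143, 146, 144], [141, 145, 140], [143, 146, 144], [145, 146, 145], [144, 145, 143]]
[[143, 146, 149], [142, 146, 147], [142, 145, 144], [143, 144, 146], [142, 145, 146], [141, 145, 147], [142, 142, 146], [140, 143, 144], [133, 137, 139], [118, 120, 120], [91, 93, 89], [80, 81, 75], [88, 83, 71], [105, 88, 67], [115, 90, 61], [122, 93, 60], [123, 94, 63], [124, 93, 59]]
[[142, 146, 146], [142, 144, 146], [142, 145, 145], [144, 147, 148], [142, 146, 146], [132, 136, 135], [114, 114, 112], [96, 98, 94], [92, 95, 89], [96, 96, 85], [106, 95, 78], [120, 96, 69], [125, 98, 64], [133, 100, 63], [131, 100, 64], [134, 102, 65], [129, 99, 61], [127, 96, 61]]
[[130, 97, 64], [130, 98, 64], [124, 95, 61], [118, 90, 58], [112, 83, 54], [102, 79, 50], [100, 79, 56], [101, 86, 72], [120, 116, 106], [134, 136, 128], [138, 142, 135], [145, 147, 140], [144, 147, 140], [142, 146, 137], [141, 145, 139], [143, 145, 141]]
```

```bash
python3 - <<'E'
from h import *
from workcell import env
c=env.read_camera("top"); im=c["color"]
roi=np.zeros((480,640),np.uint8); cv2.circle(roi,(283,196),60,255,-1)
b=cv2.GaussianBlur(im,(3,3),0)
lid=cv2.inRange(b,(0,0,110),(255,255,255))&roi
cn=cv2.convexHull(max(cv2.findContours(lid,0,1)[0],key=cv2.contourArea))
for z in(.09,.094):
    p=cast(c,cn,z)[:,:2]; A=np.c_[2*p,np.ones(len(p))]; s=np.linalg.lstsq(A,(p**2).sum(1),rcond=None)[0]
    print(z,s[:2],np.sqrt(s[2]+s[0]**2+s[1]**2))
ce=s[:2]
inner=np.zeros_like(roi); cv2.fillConvexPoly(inner,cn,255); inner=cv2.erode(inner,np.ones((5,5)))
w=cv2.inRange(cv2.cvtColor(im,cv2.COLOR_RGB2GRAY),0,124)&inner
for k in cv2.findContours(w,0,1)[0]:
    if cv2.contourArea(k)<25: continue
    m=cv2.moments(k); px=np.array((m["m10"]/m["m00"],m["m01"]/m["m00"]))
    th=.5*np.arctan2(2*m["mu11"],m["mu20"]-m["mu02"]); d=np.array([np.cos(th),np.sin(th)])
    P=cast(c,[px,px+8*d,px-8*d],.111); v=P[1]-P[2]; rel=P[0,:2]-ce
    print(px.round(1),m["m00"],P[0].round(4),"r",np.linalg.norm(rel).round(4),"ang",np.degrees(np.arctan2(rel[1],rel[0])).round(1),"wing",np.degrees(np.arctan2(v[1],v[0]))%180)
E
```

```text
0.09 [ 0.58499714 -0.0937289 ] 0.10296142105255984
0.094 [ 0.58452284 -0.09410609] 0.10255922439963279
[260.5 222.2] 158.0 [ 0.5265 -0.0511  0.111 ] r 0.0722 ang 143.4 wing 51.87041970612921
[311.1 214.3] 138.0 [ 0.5421 -0.155   0.111 ] r 0.0742 ang -124.8 wing 18.774328470459295
[253.3 172.7] 146.5 [ 0.6292 -0.0359  0.111 ] r 0.0734 ang 52.5 wing 30.961197927563234
[302.8 165. ] 141.5 [ 0.6442 -0.1382  0.111 ] r 0.0742 ang -36.5 wing 131.14464152656552
```

>>> carry_out --series '[{"delta_rot": [0,0,-0.2],"travel": [0.68,-0.98,0],"fingers": -1},{"delta_rot": [0,0,-0.2],"travel": [0.68,-0.98,0],"fingers": -1},{"delta_rot": [0,0,-0.2],"travel": [0.68,-0.98,0],"fingers": -1},{"delta_rot": [0,0,-0.2],"travel": [0.68,-0.98,0],"fingers": -1},{"delta_rot": [0,0,-0.2],"travel": [0.68,-0.98,0],"fingers": -1}]' --squeeze 25

```text
clock: 0.82
tcp_pos: [0.2519, 0.427, 0.2312]
orientation: [-0.0, 0.196, 0.981, -0.0]
wrist_force: [-0.8, 0.6, 0.8]
finger_gap: 0.0856
grip_force: 0.0
```

>>> carry_out --series '[{"delta_rot": [0,0,-0.2],"travel": [0.68,-0.98,0],"fingers": -1},{"delta_rot": [0,0,-0.2],"travel": [0.68,-0.98,0],"fingers": -1},{"delta_rot": [0,0,-0.2],"travel": [0.68,-0.98,0],"fingers": -1},{"delta_rot": [0,0,-0.2],"travel": [0.68,-0.98,0],"fingers": -1},{"delta_rot": [0,0,-0.2],"travel": [0.68,-0.98,0],"fingers": -1}]'

```text
clock: 1.45
tcp_pos: [0.3369, 0.3045, 0.2313]
orientation: [-0.0, 0.245, 0.97, 0.0]
wrist_force: [0.2, 0.2, -0.8]
finger_gap: 0.0849
grip_force: 0.0
```

>>> carry_out --series '[{"delta_rot": [0,0,-0.2],"travel": [0.68,-0.98,0],"fingers": -1},{"delta_rot": [0,0,-0.2],"travel": [0.68,-0.98,0],"fingers": -1},{"delta_rot": [0,0,-0.2],"travel": [0.68,-0.98,0],"fingers": -1},{"delta_rot": [0,0,-0.2],"travel": [0.68,-0.98,0],"fingers": -1},{"delta_rot": [0,0,-0.2],"travel": [0.68,-0.98,0],"fingers": -1}]'

```text
clock: 2.08
tcp_pos: [0.4219, 0.182, 0.2312]
orientation: [-0.0, 0.293, 0.956, 0.0]
wrist_force: [-1.0, 1.0, 0.8]
finger_gap: 0.0852
grip_force: 0.0
```

>>> carry_out --series '[{"delta_rot": [0,0,-0.2],"travel": [0.68,-0.98,0],"fingers": -1},{"delta_rot": [0,0,-0.2],"travel": [0.68,-0.98,0],"fingers": -1},{"delta_rot": [0,0,-0.2],"travel": [0.68,-0.98,0],"fingers": -1},{"delta_rot": [0,0,-0.2],"travel": [0.68,-0.98,0],"fingers": -1},{"delta_rot": [0,0,-0.2],"travel": [0.68,-0.98,0],"fingers": -1}]'

```text
clock: 2.7
tcp_pos: [0.5069, 0.0595, 0.2312]
orientation: [-0.0, 0.34, 0.94, 0.0]
wrist_force: [0.6, -0.4, 0.0]
finger_gap: 0.0854
grip_force: 0.0
```

>>> carry_out --series '[{"delta_rot": [0,0,-0.2],"travel": [0.68,-0.98,0],"fingers": -1},{"delta_rot": [0,0,-0.2],"travel": [0.68,-0.98,0],"fingers": -1},{"delta_rot": [0,0,-0.2],"travel": [0.68,-0.98,0],"fingers": -1},{"delta_rot": [0,0,-0.2],"travel": [0.4,-0.7,0],"fingers": -1},{"delta_rot": [0,0,-0.2],"travel": [0,0,0],"fingers": -1}]'

```text
clock: 3.32
tcp_pos: [0.5678, -0.0316, 0.2308]
orientation: [-0.0, 0.388, 0.922, 0.0]
wrist_force: [-0.6, -0.0, -0.1]
finger_gap: 0.0853
grip_force: 0.0
```

```bash
python3 - <<'E'
from h import *
from workcell import env
s=env.get_state(); c=env.read_camera("wrist"); T=toolT(s)@c["hand_eye"]
print(s["clock"],s["tcp_pos"],s["joint_pos"],s["qvel"].round(3)); print(c["hand_eye"].round(4),c["fx"],c["D"])
cv2.imwrite("pics/w1.png",c["color"][:,:,::-1])
np.savez("w1.npz",T=T,**{k:c[k] for k in("fx","fy","cx","cy","D")})
E
```

```text
3.325 [ 0.56781781 -0.03161493  0.23084628] [-1.96848258e-01  3.01511951e-01  2.87698009e-02  1.29869208e+00
  1.63589386e-04  5.99779867e-01] [ 0.028 -0.019 -0.021  0.01   0.01   0.17 ]
[[ 4.000e-04  9.531e-01  3.026e-01  7.730e-02]
 [ 1.000e+00 -1.000e-04 -1.000e-03  3.000e-04]
 [-1.000e-03  3.026e-01 -9.531e-01 -1.436e-01]
 [ 0.000e+00  0.000e+00  0.000e+00  1.000e+00]] 387.4702542596774 [-0.0494756  0.         0.         0.         0.       ]
```

View pics/w1.png

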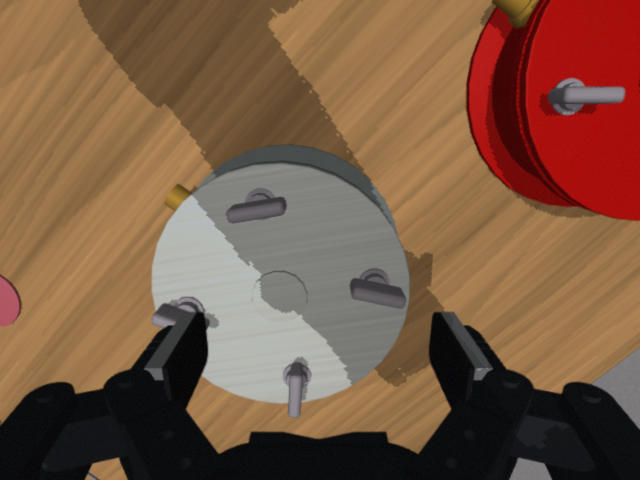

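```bash
python3 - <<'E'
from h import *
c=dict(np.load("w1.npz")); T=c["T"]
f=lambda p,z:cast(c,p,z,T).round(4)[:,:2].tolist()
print("tops far,left?,..",f([[295,395],[377,293],[257,210],[170,318]],.118))
print("boss base far,right,tight,left",f([[297,371],[374,277],[259,196],[188,304]],.095))
print("lid ring centre",f([[280,290]],.092))
a=np.array(f([[294,416],[296,366]],.122));d=a[0]-a[1];print(a,np.degrees(np.arctan2(d[1],d[0]))%180,np.linalg.norm(d))
a=np.array(f([[351,288],[405,300]],.122));d=a[0]-a[1];print(a,np.degrees(np.arctan2(d[1],d[0]))%180)
E
```

```text
tops far,left?,.. [[0.6481, -0.1393], [0.6292, -0.0322], [0.5258, -0.0471], [0.5339, -0.1545]]
boss base far,right,tight,left [[0.6443, -0.1346], [0.6277, -0.0296], [0.5209, -0.0446], [0.5384, -0.15]]
lid ring centre [[0.5835, -0.0902]]
[[ 0.6597 -0.1524]
 [ 0.6281 -0.1165]] 131.35497201836404 0.04782645711319204
[[ 0.6112 -0.0417]
 [ 0.6459 -0.021 ]] 30.817842298676453
```

>>> carry_out --series '[{"delta_rot": [0,0,-0.12],"travel": [0.62,-0.85,0],"fingers": 0},{"delta_rot": [0,0,-0.12],"travel": [0.62,-0.85,0],"fingers": 0},{"delta_rot": [0,0,-0.12],"travel": [0.62,-0.85,0],"fingers": 0},{"delta_rot": [0,0,-0.12],"travel": [0.62,-0.85,0],"fingers": 0},{"delta_rot": [0,0,-0.12],"travel": [0.62,-0.85,0],"fingers": 0}]'

```text
clock: 4.0
tcp_pos: [0.645, -0.1361, 0.2316]
orientation: [-0.0, 0.414, 0.91, 0.0]
wrist_force: [-0.3, 0.8, 0.1]
finger_gap: 0.0426
grip_force: 0.0
```

>>> carry_out --series '[{"delta_rot": [0,0,0],"travel": [0,0,-0.9],"fingers": 0},{"delta_rot": [0,0,0],"travel": [0,0,-0.9],"fingers": 0},{"delta_rot": [0,0,0],"travel": [0,0,-0.9],"fingers": 0},{"delta_rot": [0,0,0],"travel": [0,0,-0.9],"fingers": 0},{"delta_rot": [0,0,0],"travel": [0,0,0],"fingers": 0}]'

```text
clock: 4.62
tcp_pos: [0.6432, -0.1352, 0.1395]
orientation: [-0.002, 0.414, 0.91, -0.0]
wrist_force: [-0.5, 1.0, 0.2]
finger_gap: 0.0424
grip_force: 0.0
```

```bash
python3 - <<'E'
from h import *
from workcell import env
s=env.get_state(); c=env.read_camera("wrist"); print(s["clock"],s["tcp_pos"],s["finger_gap"],s["orientation"])
a=c["color"][200:480,170:470,::-1]
cv2.imwrite("pics/w2.png",cv2.resize(a,None,fx=2,fy=2))
E
```

```text
4.625 [ 0.64322087 -0.13518387  0.13947945] 0.04239178243382961 [-2.30348813e-03  4.13534673e-01  9.10485455e-01 -6.68187844e-05]
```

View pics/w2.png

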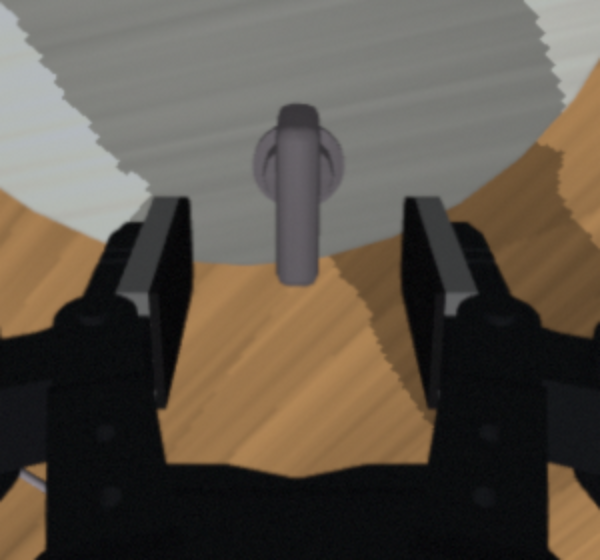

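```bash
python3 - <<'E'
from h import *
from workcell import env
s=env.get_state(); c=env.read_camera("wrist"); T=toolT(s)@c["hand_eye"]; print(s["tcp_pos"])
print(cast(c,[[319,263],[318.5,338]],.1245,T), cast(c,[[319.3,283]],.097,T))
E
```

```text
[ 0.64419017 -0.13566623  0.14100542]
[[ 0.63399613 -0.1226211   0.1245    ]
 [ 0.65874584 -0.15124298  0.1245    ]] [[ 0.64841098 -0.13873993  0.097     ]]
```

>>> carry_out --series '[{"delta_rot": [0,0,0],"travel": [0,0,-0.7],"fingers": 0},{"delta_rot": [0,0,0],"travel": [0,0,-0.7],"fingers": 0},{"delta_rot": [0,0,0],"travel": [0,0,0],"fingers": 0}]'

```text
clock: 5.1
tcp_pos: [0.6441, -0.1364, 0.1051]
orientation: [-0.001, 0.414, 0.91, -0.0]
wrist_force: [0.2, 0.2, -1.0]
finger_gap: 0.0429
grip_force: 0.0
```

>>> carry_out --series '[{"delta_rot": [0,0,0],"travel": [0.06,-0.04,0],"fingers": 1},{"delta_rot": [0,0,0],"travel": [0,0,0],"fingers": 1},{"delta_rot": [0,0,0],"travel": [0,0,0],"fingers": 1},{"delta_rot": [0,0,0],"travel": [0,0,0],"fingers": 1}]' --squeeze 25

```text
clock: 5.6
tcp_pos: [0.6467, -0.1386, 0.1072]
orientation: [0.001, 0.414, 0.91, -0.0]
wrist_force: [-2.4, -3.1, 4.7]
finger_gap: 0.0089
grip_force: 28.8
```

>>> carry_out --series '[{"delta_rot": [0,0,-0.9],"travel": [0,0,-0.013],"fingers": 1},{"delta_rot": [0,0,-0.9],"travel": [0,0,-0.013],"fingers": 1},{"delta_rot": [0,0,-0.9],"travel": [0,0,-0.013],"fingers": 1},{"delta_rot": [0,0,-0.9],"travel": [0,0,-0.013],"fingers": 1},{"delta_rot": [0,0,-0.9],"travel": [0,0,-0.013],"fingers": 1}]'

```text
clock: 6.22
tcp_pos: [0.6464, -0.139, 0.1056]
orientation: [0.001, 0.608, 0.794, -0.001]
wrist_force: [-3.6, -5.2, 5.2]
finger_gap: 0.0092
grip_force: 28.9
```

>>> carry_out --series '[{"delta_rot": [0,0,-0.9],"travel": [0,0,-0.013],"fingers": 1},{"delta_rot": [0,0,-0.9],"travel": [0,0,-0.013],"fingers": 1},{"delta_rot": [0,0,-0.9],"travel": [0,0,-0.013],"fingers": 1}]'

```text
clock: 6.6
tcp_pos: [0.6461, -0.1392, 0.1046]
orientation: [0.001, 0.71, 0.705, -0.001]
wrist_force: [-5.1, -4.8, 5.8]
finger_gap: 0.0093
grip_force: 29.0
```

>>> carry_out --series '[{"delta_rot": [0,0,-0.9],"travel": [0,0,-0.013],"fingers": 1},{"delta_rot": [0,0,-0.9],"travel": [0,0,-0.013],"fingers": 1},{"delta_rot": [0,0,-0.9],"travel": [0,0,-0.013],"fingers": 1},{"delta_rot": [0,0,-0.9],"travel": [0,0,-0.013],"fingers": 1},{"delta_rot": [0,0,-0.9],"travel": [0,0,-0.013],"fingers": 1}]'

```text
clock: 7.22
tcp_pos: [0.6457, -0.1392, 0.103]
orientation: [0.001, 0.849, 0.529, -0.001]
wrist_force: [-6.3, -4.6, 6.0]
finger_gap: 0.0097
grip_force: 29.0
```

>>> carry_out --series '[{"delta_rot": [0,0,-0.9],"travel": [0,0,-0.013],"fingers": 1},{"delta_rot": [0,0,-0.2],"travel": [0,0,0],"fingers": 1}]'

```text
clock: 7.48
tcp_pos: [0.6455, -0.1391, 0.1026]
orientation: [0.001, 0.876, 0.482, -0.001]
wrist_force: [-5.6, -5.5, 5.5]
finger_gap: 0.0092
grip_force: 29.0
```

```bash
cat > st.py <<'E'
from h import *
from workcell import env
s=env.get_state(); q=s["orientation"]
print(s["clock"],s["tcp_pos"].round(4),"toolY",(2*np.degrees(np.arctan2(q[2],q[1]))-90)%180,s["wrist_force"].round(1),s["ft_torque"].round(2),"q",s["joint_pos"].round(2),"gap",s["finger_gap"])
E
python3 st.py
```

```text
7.475 [ 0.6455 -0.1391  0.1026] toolY 147.61352988472336 [-5.6 -5.5  5.5] [-0.81  1.04  0.06] q [-0.33  0.54  0.07  1.1  -0.    1.8 ] gap 0.009193280135960916
```

>>> carry_out --series '[{"delta_rot": [0,0,-0.4],"travel": [0,0,0],"fingers": 1},{"delta_rot": [0,0,-0.4],"travel": [0,0,0],"fingers": 1},{"delta_rot": [0,0,0],"travel": [0,0,0],"fingers": 1}]'

```text
clock: 7.85
tcp_pos: [0.6454, -0.1391, 0.1023]
orientation: [0.001, 0.895, 0.447, -0.001]
wrist_force: [-6.4, -5.7, 5.3]
finger_gap: 0.0092
grip_force: 29.0
```

```bash
python3 st.py
```

```text
7.85 [ 0.6454 -0.1391  0.1023] toolY 143.10509845786981 [-6.4 -5.7  5.3] [-0.84  0.98  0.18] q [-0.33  0.54  0.07  1.1  -0.    1.88] gap 0.009241226384176734
```

>>> carry_out --series '[{"delta_rot": [0,0,0],"travel": [0,0,0],"fingers": 0},{"delta_rot": [0,0,0],"travel": [0,0,0],"fingers": 0},{"delta_rot": [0,0,0],"travel": [0,0,1],"fingers": 0},{"delta_rot": [0,0,0],"travel": [0,0,1],"fingers": 0},{"delta_rot": [0,0,1],"travel": [0,0,1],"fingers": 0}]'

```text
clock: 8.48
tcp_pos: [0.6467, -0.1373, 0.1772]
orientation: [-0.0, 0.87, 0.493, 0.0]
wrist_force: [0.7, 1.1, 0.1]
finger_gap: 0.0425
grip_force: 0.0
```

>>> carry_out --series '[{"delta_rot": [0,0,1],"travel": [-0.026,0.17,0],"fingers": 0},{"delta_rot": [0,0,1],"travel": [-0.026,0.17,0],"fingers": 0},{"delta_rot": [0,0,1],"travel": [-0.026,0.17,0],"fingers": 0},{"delta_rot": [0,0,1],"travel": [-0.026,0.17,0],"fingers": 0},{"delta_rot": [0,0,1],"travel": [-0.026,0.17,0],"fingers": 0}]'

```text
clock: 9.1
tcp_pos: [0.6435, -0.1159, 0.1765]
orientation: [-0.0, 0.721, 0.693, 0.0]
wrist_force: [0.7, -0.4, 0.4]
finger_gap: 0.0428
grip_force: 0.0
```

>>> carry_out --series '[{"delta_rot": [0,0,1],"travel": [-0.026,0.17,0],"fingers": 0},{"delta_rot": [0,0,1],"travel": [-0.026,0.17,0],"fingers": 0},{"delta_rot": [0,0,1],"travel": [-0.026,0.17,0],"fingers": 0},{"delta_rot": [0,0,1],"travel": [-0.026,0.17,0],"fingers": 0},{"delta_rot": [0,0,1],"travel": [-0.026,0.17,0],"fingers": 0}]'

```text
clock: 9.72
tcp_pos: [0.6402, -0.0946, 0.1765]
orientation: [-0.0, 0.527, 0.85, 0.0]
wrist_force: [0.0, -0.8, -0.3]
finger_gap: 0.0428
grip_force: 0.0
```

>>> carry_out --series '[{"delta_rot": [0,0,1],"travel": [-0.026,0.17,0],"fingers": 0},{"delta_rot": [0,0,1],"travel": [-0.026,0.17,0],"fingers": 0},{"delta_rot": [0,0,1],"travel": [-0.026,0.17,0],"fingers": 0},{"delta_rot": [0,0,1],"travel": [-0.026,0.17,0],"fingers": 0},{"delta_rot": [0,0,1],"travel": [-0.026,0.17,0],"fingers": 0}]'

```text
clock: 10.35
tcp_pos: [0.637, -0.0734, 0.1765]
orientation: [-0.0, 0.3, 0.954, 0.0]
wrist_force: [0.2, -0.0, -0.1]
finger_gap: 0.043
grip_force: 0.0
```

>>> carry_out --series '[{"delta_rot": [0,0,1],"travel": [-0.026,0.17,0],"fingers": 0},{"delta_rot": [0,0,1],"travel": [-0.026,0.17,0],"fingers": 0},{"delta_rot": [0,0,1],"travel": [-0.026,0.17,0],"fingers": 0},{"delta_rot": [0,0,1],"travel": [-0.026,0.17,0],"fingers": 0},{"delta_rot": [0,0,1],"travel": [-0.026,0.17,0],"fingers": 0}]'

```text
clock: 10.98
tcp_pos: [0.6337, -0.0521, 0.1765]
orientation: [0.0, 0.055, 0.998, 0.0]
wrist_force: [0.1, 1.1, 0.6]
finger_gap: 0.0423
grip_force: 0.0
```

>>> carry_out --series '[{"delta_rot": [0,0,1],"travel": [-0.026,0.17,0],"fingers": 0},{"delta_rot": [0,0,1],"travel": [-0.026,0.17,0],"fingers": 0},{"delta_rot": [0,0,1],"travel": [-0.026,0.17,0],"fingers": 0},{"delta_rot": [0,0,1],"travel": [-0.026,0.17,0],"fingers": 0},{"delta_rot": [0,0,1],"travel": [-0.026,0.17,0],"fingers": 0}]'

```text
clock: 11.6
tcp_pos: [0.6304, -0.0309, 0.1765]
orientation: [0.0, -0.194, 0.981, 0.0]
wrist_force: [0.5, -0.9, 0.2]
finger_gap: 0.043
grip_force: 0.0
```

>>> carry_out --series '[{"delta_rot": [0,0,0.77],"travel": [0,0,0],"fingers": 0},{"delta_rot": [0,0,0.77],"travel": [0,0,0],"fingers": 0},{"delta_rot": [0,0,0],"travel": [0,0,0],"fingers": 0}]'

```text
clock: 11.98
tcp_pos: [0.6304, -0.0311, 0.1766]
orientation: [0.0, -0.267, 0.964, 0.0]
wrist_force: [0.7, -0.9, -0.0]
finger_gap: 0.0426
grip_force: 0.0
```

```bash
python3 st.py; python3 - <<'E'
from h import *
from workcell import env
s=env.get_state(); c=env.read_camera("wrist"); np.savez("w3.npz",T=toolT(s)@c["hand_eye"],**{k:c[k] for k in("fx","fy","cx","cy","D")})
cv2.imwrite("pics/w3.png",c["color"][:,:,::-1])
E
```

```text
11.975 [ 0.6304 -0.0311  0.1766] toolY 120.93652223097627 [ 0.7 -0.9 -0. ] [0.02 0.03 0.01] q [-0.18  0.44  0.1   1.23  0.   -0.72] gap 0.04263940794645829
```

View pics/w3.png

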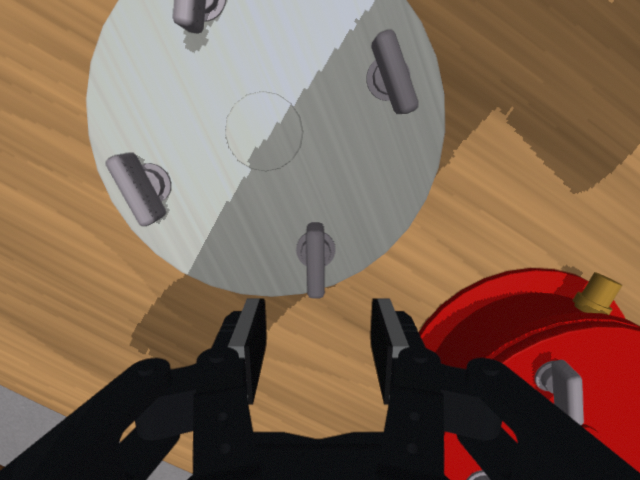

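```bash
python3 - <<'E'
from h import *
c=dict(np.load("w3.npz")); T=c["T"]
p=cast(c,[[315.5,226],[316,294]],.124,T);print(p,p.mean(0),cast(c,[[317,249]],.097,T))
d=p[0]-p[1];print(np.degrees(np.arctan2(d[1],d[0]))%180)
p=cast(c,[[380,32],[403,110]],.122,T);d=p[0]-p[1];print("tight",p.mean(0),np.degrees(np.arctan2(d[1],d[0]))%180)
p=cast(c,[[115,156],[152,222]],.12,T);d=p[0]-p[1];print("far",p.mean(0),np.degrees(np.arctan2(d[1],d[0]))%180)
E
```

```text
[[ 0.61122287 -0.04421187  0.124     ]
 [ 0.6447327  -0.02387633  0.124     ]] [ 0.62797778 -0.0340441   0.124     ] [[ 0.62967701 -0.0322631   0.097     ]]
31.25159494121172
tight [ 0.52766636 -0.05182188  0.122     ] 51.04785817244232
far [ 0.64423278 -0.13581813  0.12      ] 54.0724235692349
```

>>> carry_out --series '[{"delta_rot": [0,0,0],"travel": [-0.06,-0.1,-0.95],"fingers": 0},{"delta_rot": [0,0,0],"travel": [0,0,-0.95],"fingers": 0},{"delta_rot": [0,0,0],"travel": [0,0,-0.95],"fingers": 0},{"delta_rot": [0,0,0],"travel": [0,0,0],"fingers": 0.2},{"delta_rot": [0,0,0],"travel": [0,0,0],"fingers": 1}]'

```text
clock: 12.65
tcp_pos: [0.6293, -0.0341, 0.1063]
orientation: [0.0, -0.267, 0.964, -0.0]
wrist_force: [0.6, -0.3, 0.2]
finger_gap: 0.0167
grip_force: 0.0
```

>>> carry_out --series '[{"delta_rot": [0,0,0],"travel": [0,0,0],"fingers": 1},{"delta_rot": [0,0,0],"travel": [0,0,0],"fingers": 1},{"delta_rot": [0,0,0],"travel": [0,0,0],"fingers": 1}]'

```text
clock: 13.02
tcp_pos: [0.6294, -0.0338, 0.1067]
orientation: [0.001, -0.267, 0.964, -0.0]
wrist_force: [-1.7, 4.0, 4.8]
finger_gap: 0.0089
grip_force: 31.4
```

>>> carry_out --series '[{"delta_rot": [0,0,-0.9],"travel": [0,0,-0.013],"fingers": 1},{"delta_rot": [0,0,-0.9],"travel": [0,0,-0.013],"fingers": 1},{"delta_rot": [0,0,-0.9],"travel": [0,0,-0.013],"fingers": 1},{"delta_rot": [0,0,-0.9],"travel": [0,0,-0.013],"fingers": 1},{"delta_rot": [0,0,-0.9],"travel": [0,0,-0.013],"fingers": 1}]'

```text
clock: 13.65
tcp_pos: [0.6292, -0.0335, 0.1051]
orientation: [0.001, -0.044, 0.999, 0.0]
wrist_force: [-2.3, 4.2, 5.0]
finger_gap: 0.0094
grip_force: 31.5
```

>>> carry_out --series '[{"delta_rot": [0,0,-0.9],"travel": [0,0,-0.013],"fingers": 1},{"delta_rot": [0,0,-0.9],"travel": [0,0,-0.013],"fingers": 1},{"delta_rot": [0,0,-0.9],"travel": [0,0,-0.013],"fingers": 1},{"delta_rot": [0,0,-0.9],"travel": [0,0,-0.013],"fingers": 1},{"delta_rot": [0,0,-0.9],"travel": [0,0,-0.013],"fingers": 1}]'

```text
clock: 14.28
tcp_pos: [0.6292, -0.0331, 0.1035]
orientation: [0.001, 0.18, 0.984, 0.001]
wrist_force: [-1.7, 4.9, 6.8]
finger_gap: 0.0092
grip_force: 31.5
```

>>> carry_out --series '[{"delta_rot": [0,0,-0.9],"travel": [0,0,-0.013],"fingers": 1},{"delta_rot": [0,0,-0.9],"travel": [0,0,-0.013],"fingers": 1},{"delta_rot": [0,0,-0.9],"travel": [0,0,-0.013],"fingers": 1},{"delta_rot": [0,0,0],"travel": [0,0,0],"fingers": 1}]'

```text
clock: 14.78
tcp_pos: [0.6293, -0.0329, 0.1025]
orientation: [0.001, 0.31, 0.951, 0.001]
wrist_force: [-0.7, 5.2, 6.4]
finger_gap: 0.0092
grip_force: 31.5
```

```bash
python3 st.py
```

```text
14.775 [ 0.6293 -0.0329  0.1025] toolY 53.92132556891542 [-0.7  5.2  6.4] [ 1.06  0.32 -0.1 ] q [-0.18  0.48 -0.03  1.06  0.    0.45] gap 0.009161872263684418
```

>>> carry_out --series '[{"delta_rot": [0,0,-0.3],"travel": [0,0,0],"fingers": 1},{"delta_rot": [0,0,0],"travel": [0,0,0],"fingers": 1},{"delta_rot": [0,0,0],"travel": [0,0,0],"fingers": 0},{"delta_rot": [0,0,0],"travel": [0,0,0],"fingers": 0},{"delta_rot": [0,0,0],"travel": [0,0,1],"fingers": 0}]'

```text
clock: 15.4
tcp_pos: [0.627, -0.0343, 0.124]
orientation: [-0.002, 0.324, 0.946, -0.001]
wrist_force: [-1.1, -0.8, -0.0]
finger_gap: 0.0427
grip_force: 0.0
```

>>> carry_out --series '[{"delta_rot": [0,0,0],"travel": [0,0,1],"fingers": 0},{"delta_rot": [0,0,0.99],"travel": [0,0,1],"fingers": 0},{"delta_rot": [0,0,0.99],"travel": [-0.4,-0.54,0],"fingers": 0},{"delta_rot": [0,0,0.99],"travel": [-0.4,-0.54,0],"fingers": 0},{"delta_rot": [0,0,0.99],"travel": [-0.4,-0.54,0],"fingers": 0}]'

```text
clock: 16.02
tcp_pos: [0.5985, -0.0754, 0.1761]
orientation: [-0.0, 0.13, 0.991, -0.0]
wrist_force: [-0.3, -0.0, 0.4]
finger_gap: 0.0429
grip_force: 0.0
```

>>> carry_out --series '[{"delta_rot": [0,0,0.99],"travel": [-0.4,-0.54,0],"fingers": 0},{"delta_rot": [0,0,0.99],"travel": [-0.4,-0.54,0],"fingers": 0},{"delta_rot": [0,0,0.99],"travel": [-0.4,-0.54,0],"fingers": 0},{"delta_rot": [0,0,0.99],"travel": [-0.4,-0.54,0],"fingers": 0},{"delta_rot": [0,0,0.99],"travel": [-0.4,-0.54,0],"fingers": 0}]'

```text
clock: 16.65
tcp_pos: [0.5483, -0.143, 0.176]
orientation: [-0.0, -0.117, 0.993, -0.0]
wrist_force: [-0.1, 0.9, -0.9]
finger_gap: 0.0429
grip_force: 0.0
```

>>> carry_out --series '[{"delta_rot": [0,0,0.99],"travel": [-0.4,-0.54,0],"fingers": 0},{"delta_rot": [0,0,0],"travel": [0,0,0],"fingers": 0},{"delta_rot": [0,0,0],"travel": [0,0,0],"fingers": 0}]'

```text
clock: 17.02
tcp_pos: [0.539, -0.1556, 0.1762]
orientation: [0.0, -0.163, 0.987, 0.0]
wrist_force: [0.1, -0.3, -0.8]
finger_gap: 0.0431
grip_force: 0.0
```

```bash
python3 st.py; python3 - <<'E'
from h import *
from workcell import env
s=env.get_state(); c=env.read_camera("wrist"); np.savez("w4.npz",T=toolT(s)@c["hand_eye"],**{k:c[k] for k in("fx","fy","cx","cy","D")})
cv2.imwrite("pics/w4.png",c["color"][:,:,::-1])
E
```

```text
17.025 [ 0.539  -0.1556  0.1762] toolY 108.80435943554019 [ 0.1 -0.3 -0.8] [-0.01  0.    0.04] q [-0.42  0.31 -0.1   1.17  0.   -0.75] gap 0.04305714591151318
```

View pics/w4.png

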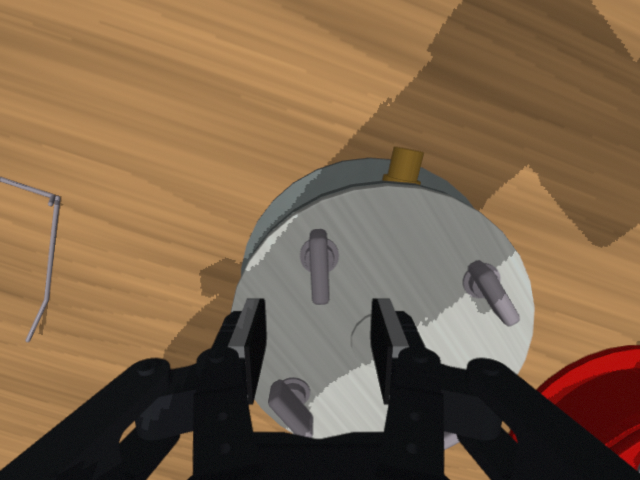

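```bash
python3 - <<'E'
from h import *
c=dict(np.load("w4.npz")); T=c["T"]
p=cast(c,[[318,233],[320.5,301]],.1235,T);print(p,p.mean(0),cast(c,[[319,255]],.097,T))
d=p[0]-p[1];print(np.degrees(np.arctan2(d[1],d[0]))%180)
E
```

```text
[[ 0.52072304 -0.1617907   0.1235    ]
 [ 0.55784585 -0.14765401  0.1235    ]] [ 0.53928445 -0.15472236  0.1235    ] [[ 0.54117865 -0.15412916  0.097     ]]
20.847278051836298
```

>>> carry_out --series '[{"delta_rot": [0,0,0.3],"travel": [0.04,0.04,-0.95],"fingers": 0},{"delta_rot": [0,0,0],"travel": [0,0,-0.95],"fingers": 0},{"delta_rot": [0,0,0],"travel": [0,0,-0.95],"fingers": 0},{"delta_rot": [0,0,0],"travel": [0,0,0],"fingers": 0.2},{"delta_rot": [0,0,0],"travel": [0,0,0],"fingers": 1}]'

```text
clock: 17.7
tcp_pos: [0.5404, -0.1544, 0.1058]
orientation: [0.0, -0.179, 0.984, -0.0]
wrist_force: [-0.6, -0.2, -0.1]
finger_gap: 0.0169
grip_force: 0.0
```

>>> carry_out --series '[{"delta_rot": [0,0,0],"travel": [0,0,0],"fingers": 1},{"delta_rot": [0,0,0],"travel": [0,0,0],"fingers": 1},{"delta_rot": [0,0,0],"travel": [0,0,0],"fingers": 1}]'

```text
clock: 18.08
tcp_pos: [0.5406, -0.1546, 0.1061]
orientation: [0.001, -0.179, 0.984, -0.0]
wrist_force: [0.9, 1.3, 4.0]
finger_gap: 0.009
grip_force: 31.5
```

>>> carry_out --series '[{"delta_rot": [0,0,-0.9],"travel": [0,0,-0.013],"fingers": 1},{"delta_rot": [0,0,-0.9],"travel": [0,0,-0.013],"fingers": 1},{"delta_rot": [0,0,-0.9],"travel": [0,0,-0.013],"fingers": 1},{"delta_rot": [0,0,-0.9],"travel": [0,0,-0.013],"fingers": 1}]'

```text
clock: 18.58
tcp_pos: [0.5406, -0.1543, 0.1049]
orientation: [0.001, 0.001, 1.0, 0.0]
wrist_force: [-0.1, 3.3, 5.6]
finger_gap: 0.009
grip_force: 31.7
```

```bash
python3 st.py
```

```text
18.575 [ 0.5406 -0.1543  0.1049] toolY 89.8666607823055 [-0.1  3.3  5.6] [ 0.7  -0.01  0.11] q [-0.42  0.36 -0.21  1.    0.   -0.42] gap 0.009022191136524266
```

>>> carry_out --series '[{"delta_rot": [0,0,-0.9],"travel": [0,0,-0.013],"fingers": 1},{"delta_rot": [0,0,-0.9],"travel": [0,0,-0.013],"fingers": 1},{"delta_rot": [0,0,-0.9],"travel": [0,0,-0.013],"fingers": 1},{"delta_rot": [0,0,-0.9],"travel": [0,0,-0.013],"fingers": 1},{"delta_rot": [0,0,-0.9],"travel": [0,0,-0.013],"fingers": 1}]'

```text
clock: 19.2
tcp_pos: [0.5406, -0.154, 0.1032]
orientation: [0.001, 0.224, 0.975, 0.001]
wrist_force: [-0.6, 4.4, 6.1]
finger_gap: 0.0093
grip_force: 31.7
```

>>> carry_out --series '[{"delta_rot": [0,0,-0.9],"travel": [0,0,-0.013],"fingers": 1},{"delta_rot": [0,0,-0.9],"travel": [0,0,-0.013],"fingers": 1},{"delta_rot": [0,0,-0.2],"travel": [0,0,0],"fingers": 1},{"delta_rot": [0,0,0],"travel": [0,0,0],"fingers": 1}]'

```text
clock: 19.7
tcp_pos: [0.5407, -0.1538, 0.1025]
orientation: [0.001, 0.319, 0.948, 0.001]
wrist_force: [0.1, 4.4, 5.5]
finger_gap: 0.0094
grip_force: 32.0
```

```bash
python3 st.py
```

```text
19.7 [ 0.5407 -0.1538  0.1025] toolY 52.842988371481454 [0.1 4.4 5.5] [ 0.87 -0.11  0.25] q [-0.42  0.36 -0.22  1.    0.    0.23] gap 0.009364869644524373
```

>>> carry_out --series '[{"delta_rot": [0,0,0],"travel": [0,0,0],"fingers": 0},{"delta_rot": [0,0,0],"travel": [0,0,0],"fingers": 0},{"delta_rot": [0,0,0],"travel": [0,0,1],"fingers": 0},{"delta_rot": [0,0,0],"travel": [0,0,1],"fingers": 0},{"delta_rot": [0,0,0],"travel": [0,0,1],"fingers": 0}]'

```text
clock: 20.32
tcp_pos: [0.5395, -0.1549, 0.1769]
orientation: [-0.0, 0.319, 0.948, -0.0]
wrist_force: [-0.2, 0.7, -0.7]
finger_gap: 0.0423
grip_force: 0.0
```

>>> carry_out --series '[{"delta_rot": [0,0,0],"travel": [-0.9,0,1],"fingers": 0},{"delta_rot": [0,0,0],"travel": [-0.9,0,1],"fingers": 0},{"delta_rot": [0,0,0],"travel": [-0.9,0,1],"fingers": 0},{"delta_rot": [0,0,0],"travel": [0,0,0],"fingers": 0},{"delta_rot": [0,0,0],"travel": [0,0,0],"fingers": 0}]'

```text
clock: 20.95
tcp_pos: [0.4725, -0.1549, 0.2508]
orientation: [0.0, 0.319, 0.948, -0.0]
wrist_force: [-0.8, -0.2, 0.2]
finger_gap: 0.0426
grip_force: 0.0
```

```bash
python3 st.py; python3 - <<'E'
from h import *
from workcell import env
c=env.read_camera("wrist"); d=env.read_camera("side")
a=c["color"][:,:,::-1]; b=cv2.resize(d["color"][165:265,270:390,::-1],(400,333))
a=cv2.resize(a,(400,300)); a=cv2.copyMakeBorder(a,0,33,0,0,0); cv2.imwrite("pics/w5.png",cv2.hconcat([a,b]))
E
```

```text
20.95 [ 0.4725 -0.1549  0.2508] toolY 52.74305491994593 [-0.8 -0.2  0.2] [-0.02 -0.02 -0.02] q [-0.48  0.16 -0.11  1.31 -0.    0.17] gap 0.0426397784918775
```

View pics/w5.png

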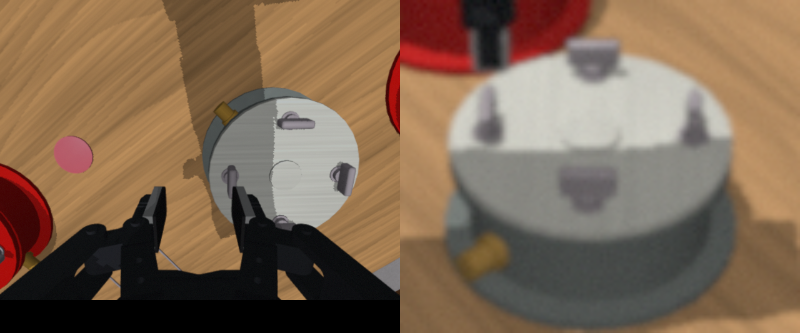

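All four wings lie along the rim: in the side view at (592,60), (488,115), (695,115) and (588,185). The gripper is open and clear of the pot.

```bash
python3 -c "
from workcell import env
print(env.hand_in())"
```

```text
the job is handed in; nothing more can be done
None
```

I turned all three loose screws home in crisscross order (far, then right, then left), released them, and handed the job in at about 21 s; the final pictures show all four wings along the rim, but hand-in returned no verdict.

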